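# Hang an L-shaped test plate level on the peg of a dipping stand

### The job

Lift the L-shaped metal test plate out of its white drying rack and hang it on the thin peg of the dipping stand by the one of its four holes that lets it hang level, slid back along the peg until its face meets the round shoulder; then let go. The peg head was clamped by hand, so find the peg's true place by sight or by touch, and be gentle: never push or press hard on the stand or its peg. Leave the loose things round about where they are.

Things in the scene. Friction and masses are not known exactly. Their poses are not given: they have to be found in the camera images.
- rack: white drying rack, fixed, base 80 x 150 x 8 mm; origin at the centre of its underside, z up. The plate stands in it with the same axes: its leg in a slotted block (y 12..62 mm, 42 mm high), the free end of its bar in a fork (y -42 mm, 122 mm high). The slots are 10 mm wide for the 8 mm plate and open upwards; lifting the plate 40 mm frees it.
- plate: L-shaped plate of uniform dark steel-grey metal, 8 mm thick, about 0.17 kg. Origin at foot level, below the bar's middle; x across the thickness, y along the bar, z up when level. In mm: leg y 19..55, z 0..96; bar y -55..55, z 96..130; grip tab on top y -11..11, z 130..170. Bar underside (z 96) and the leg's inner edge (y 19) meet in a square inner corner. Four 13 mm holes through the bar.
- plate_grip (a point): centre of the plate's grip tab (plate z 150 mm), to be gripped across its 8 mm thickness; axes of the plate. In the rack it is 158 mm above the underside of the rack.
- hole_a (a point): centre of the first hole, at plate y -35, z 116 mm, half-way through the thickness; axes of the plate
- hole_b (a point): centre of the second hole, at plate y -9, z 116 mm; axes of the plate
- hole_c (a point): centre of the third hole, at plate y +17, z 116 mm; axes of the plate
- hole_d (a point): centre of the fourth hole, at plate y +43, z 116 mm; axes of the plate
- stand: grey dipping stand, fixed; origin on its post's axis at table height, z up. Base 150 x 150 x 10 mm (x -115..35). A tube and cross head, clamped tight, carry a level steel peg, 6 mm diameter, round-ended, pointing along the stand's -x from a 20 mm round shoulder (front face x -20 mm) to its tip at x -70 mm. Behind it a block 24 mm wide, top 9 mm above the peg's axis. Push with less than 20 N.
- peg_nominal (a point): where the peg's root (centre of the shoulder's front face) would be with the head centred: 180 mm above the table; axes of the stand. The head was clamped off centre by an unmeasured amount: the peg's true axis is up to 12 mm to either side (y) and up to 10 mm above or below (z) this point, still parallel to the stand's x. No reading shows this shift.
- beaker: loose small glass beaker, 44 mm wide and 55 mm high, origin under its centre; leave it standing
- stain: loose brown stain bottle, 58 mm wide and 125 mm high, origin under its centre; leave it standing
- petri: loose lidded petri dish, 62 mm wide and 16 mm high, origin under its centre; leave it
Not all that is in view belongs to the job. There is more than one size of the stand; the job needs the larger.

How it is judged:
On the way, in this order (a step that is already met when the one before it is completed fails the run):
1. the plate is lifted clear of the rack (z of plate_grip in the frame of rack above 0.2 m), for 0.1 s.
2. the hole that balances the plate is threaded onto the peg (x of hole_c in the frame of stand between -0.058 and -0.018 m and y of hole_c in the frame of peg_nominal between -0.018 and 0.018 m and z of hole_c in the frame of peg_nominal between -0.017 and 0.0125 m), for 0.2 s.
At the end, for the whole second after the job is handed in: The plate hangs still and free on the peg by its third hole (hole_c, the one above its centre of mass), level within 8 degrees, its back face within 6 mm of the peg's shoulder (x of hole_c in the frame of peg_nominal between -0.01 and 0.001 m and y of hole_c in the frame of peg_nominal between -0.018 and 0.018 m and z of hole_c in the frame of peg_nominal between -0.017 and 0.01 m and angle between plate_grip's own z axis and vertical below 0.14 rad and contact force between plate and stand above 0.5 N and linear speed of plate below 0.03 m/s); the robot touches nothing.
It fails at once if the plate is pressed on the stand or its peg with more than 20 N (contact force between plate and stand above 20 N).
It fails at once if the robot pushes the stand with more than 20 N (contact force between the arm and stand above 20 N).
It fails at once if a gripper finger pushes the stand with more than 20 N (contact force between the fingers and stand above 20 N).
It fails at once if the beaker, the stain bottle or the petri dish is moved by more than 25 mm (distance of any of beaker, stain, petri from where it was at the start of the episode above 0.025 m).
It also fails if it takes over 58 s, if anything falls off the work surface, if the arm or the gripper's body presses on something with over 40 N, if the wrist force passes 120 N, or if a joint passes its speed limit or range.

### The arm

A 6-joint arm with a two-finger parallel gripper is mounted at the origin on a cart in front of the work surface, level with it; the furniture and walls round the work are solid. World frame = base frame: x ahead of the robot, y to its left, z up, the work surface at z = 0. Lengths are in m, angles in rad, forces in N, time in s.
With the tool pointing down it reaches from about 0.15 to 0.775 m from the base axis. Payload 6.1 kg.
Tool frame: the origin (TCP) lies on the centre line of the jaws, within the pads' length; the fingertips stand 11 mm ahead of it and the grasp point (between the pads) lies 8 mm behind it; y points along the fingers, z is the direction in which the jaws open and shut, and the axes are right-handed (so a half turn about y gives the same grasp; the last joint's range is limited). The gripper opens to 85 mm and grips with 20 to 120 N. Pads are 22 mm wide; open, the fingers measure 114 mm over their backs; the gripper's body (76 mm by 85 mm) begins 54 mm behind the grasp point. The pads swing forward as they close: fully open they stand 13 mm farther back than shut.
Start: joints at [-1.208, 0.126, -0.04, 1.405, 0, 1.571], TCP at [0.186, -0.491, 0.242] pointing down, gripper open.
Joint ranges: [-2.72, 2.72], [-0.95, 1.95], [-1.27, 1.35], [-1.78, 2.02], [-1.46, 1.47], [-3.14, 3.14]. Speed limits (rad/s): [2.39, 2.39, 3.01, 3.14, 3.14, 3.14].

### API

Orientations are given as a rotation vector (axis times angle).
In Python, from station import env, cams gives the robot as it stands.
- The arm moves only by the tool move_arm, never from a script. Its arguments are lists of equal length, an entry for each row: "linear": the shift along the tool's x, y, z each as a share of 0.03 m, from -1 to 1, a list of three; "angular": the turn, a rotation vector about the tool's x, y, z each as a share of 5 degrees, from -1 to 1, a list of three; "grip": the opening, from -1 (shut) to 1 (fully open). A call has 1 to 20 rows; each row shifts and turns the pose as measured when the row begins, along the tool's axes as they then stand; what a row does not reach is not made up. A row lasts 1/12 s, in which the tool goes at most 41.7 mm and 7.16 degrees, less where a joint would pass 70% of its speed; a pose out of reach is approached as far as the arm can. A call with a number of a shift or a turn outside -1 to 1 is refused whole. A call with a gripper value outside its range is refused whole. The fingers move at their own pace and stop on an object; "newtons" is the grip in N (left out, the last holds). Time passes only in rows, so rows that do not move let the fingers close. It gives the time, the measured TCP pose, the force and the opening at its end, in the units of the state.
- env.get_state(): the state, without advancing time (a new reading comes with each control period).
- cams.snapshot(name): name is "scene" or "top"; returns the picture (480x640x3 uint8, blue, green, red); there is no depth.
- cams.camera_model(name): a dict with "mtx" (3x3 intrinsics, pixels), "dist" ([k1, k2, p1, p2, k3] as OpenCV has them; the pictures are not rectified), "R" (3x3) and "t" (3): a world point X has camera coordinates R X + t. Camera axes: x right, y down, z forward; pixel columns grow to the right and rows downward; lengths in m; the calibration is good to about 2 mm. A picture is of the moment at which its call begins. camera_model takes no time and is no camera call.
- env.job_done(): hands the job in, once; it reports no verdict.
Trained networks look in the newest picture that a camera, given by its name, has taken for a name from the list of things; names that differ only in an ending like _2 or _b are one class to them, and where a whole thing is asked for, a point or a joint stands for the part that bears it (a point fixed in the world has none). Each returns a list of dicts, best first, with "confidence" (0 to 1); they miss things now and then, are a little off and sometimes report something else, mostly with a low value. They report only what shows in the picture. A call takes as long as a camera call. They do not tell look-alikes from the thing itself.
- cams.spot_in(camera, name): "box" ([centre column, centre row, width, height] in pixels, round what is visible of it).
The state is a dict: "time": time; "joint_pos": joint angles; "dq": joint speeds; "tau": joint torques, N m; "eef_pos": TCP position; "tool_rot": TCP orientation; "wrist_force": force on the tool from outside, world axes, zero at the start; "wrist_torque": the same for the moment, N m; "gripper_width": finger opening in m.
Only numpy, scipy, OpenCV 4.12 (cv2) and the standard library are available. Lean on these libraries where they do the work, as an engineer would, in place of code of your own. Each camera call takes 0.05 s, during which the arm holds its last target.

## Working session

There is one attempt and no reset: what is moved stays moved. The work goes in short steps, Python scripts to look and compute and a tool call to move; the robot and the scene stay as the last step left them, time stands still between calls to the robot, and variables do not carry over. Pictures are saved under pics/ and viewed, and the job is handed in when it is done.

Besides the shell and the picture viewer there is one more tool, called after "Emit:" as name(argument=value, ...), one argument or row to a line, values as JSON. move_arm: Moves the arm, as the interface text tells. Its arguments: {"type":"object","properties":{"linear":{"type":"array","items":{"type":"array","items":{"type":"number"}}},"angular":{"type":"array","items":{"type":"array","items":{"type":"number"}}},"grip":{"type":"array","items":{"type":"number"}},"newtons":{"type":"number"}},"required":["linear","angular","grip"]}

```bash
mkdir -p pics; ls; python3 - <<'E'
from station import env,cams
import cv2
s=env.get_state();print(s)
for n in("scene","top"):
    im=cams.snapshot(n);cv2.imwrite(f"pics/{n}0.png",im)
    m=cams.camera_model(n);print(n,m)
    for o in("rack","plate","stand","beaker","stain","petri"):
        print(o,[(r['confidence'],[round(v) for v in r['box']]) for r in cams.spot_in(n,o)][:3])
E
```

```text
pics
{'time': 0.0, 'joint_pos': array([-1.20801839e+00,  1.26369728e-01, -4.05929603e-02,  1.40540750e+00,
       -1.22557115e-05,  1.57078999e+00]), 'dq': array([ 0.0014648 ,  0.0003823 , -0.00211478,  0.00321611, -0.00103051,
        0.00081787]), 'tau': array([ 1.00704376e-03, -4.35910428e+01,  3.52924776e+01,  1.71993877e-02,
       -2.44081610e-05,  1.23704558e-05]), 'eef_pos': array([ 0.18616708, -0.49046824,  0.24154074]), 'tool_rot': array([-0.37147168,  2.02531295, -2.02213244]), 'wrist_force': array([-0.17753607,  0.08862242,  0.02752597]), 'wrist_torque': array([-0.01081008,  0.01466214,  0.02524581]), 'gripper_width': 0.08530096743289685}
scene {'mtx': array([[574.60508466,   0.        , 329.48263752],
       [  0.        , 574.60508466, 242.84110184],
       [  0.        ,   0.        ,   1.        ]]), 'dist': array([-0.04864235,  0.        ,  0.        ,  0.        ,  0.        ]), 'R': array([[-0.50776986, -0.86132053, -0.01722563],
       [-0.67456641,  0.40995154, -0.61392174],
       [ 0.53584507, -0.30011112, -0.78917893]]), 't': array([0.26639955, 0.34589786, 1.0
[... 319 characters left out ...]
   , 322.73184873],
       [  0.        , 450.22449091, 241.36460778],
       [  0.        ,   0.        ,   1.        ]]), 'dist': array([-0.09510223,  0.        ,  0.        ,  0.        ,  0.        ]), 'R': array([[ 0.01823316, -0.99937929, -0.03014274],
       [-0.99026463, -0.01388941, -0.13850291],
       [ 0.13799827,  0.03237464, -0.98990321]]), 't': array([0.05500961, 0.47132398, 1.08986254])}
rack [(0.62, [434, 229, 63, 40])]
plate [(0.56, [442, 225, 59, 17])]
stand [(0.81, [246, 248, 59, 70]), (0.56, [206, 337, 54, 47])]
beaker [(0.86, [380, 209, 20, 20])]
stain [(0.94, [216, 180, 32, 31])]
petri [(0.79, [359, 230, 22, 20]), (0.74, [442, 225, 55, 19]), (0.61, [381, 210, 22, 17])]
```

View pics/scene0.png

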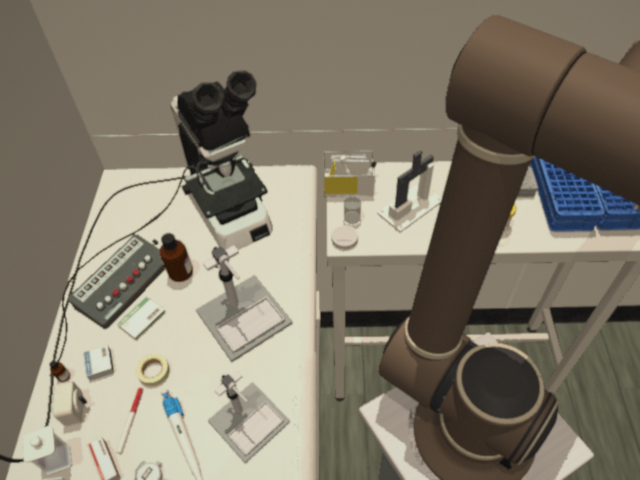

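View pics/top0.png

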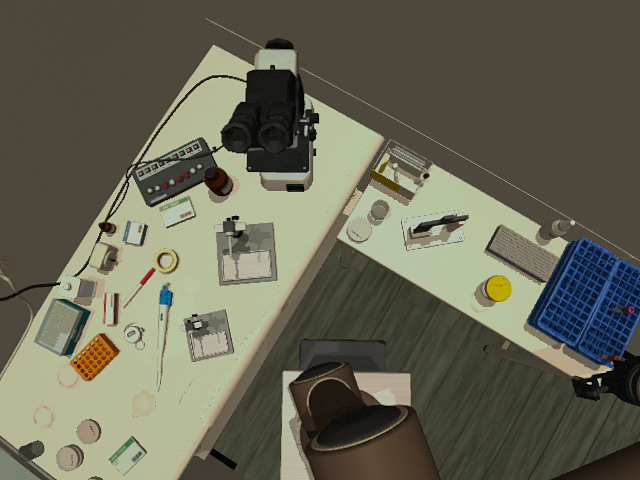

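```bash
python3 - <<'E'
import cv2
s=cv2.imread("pics/scene0.png");t=cv2.imread("pics/top0.png")
c=lambda im,x,y,w,h,k:cv2.resize(im[y:y+h,x:x+w],None,fx=k,fy=k,interpolation=cv2.INTER_CUBIC)
cv2.imwrite("pics/s_stand.png",c(s,190,240,120,130,4.6-0.0 if 0 else 4.5))
cv2.imwrite("pics/s_rack.png",c(s,360,140,110,100,6))
cv2.imwrite("pics/t_stand.png",c(t,200,205,90,90,6))
cv2.imwrite("pics/t_rack.png",c(t,385,195,100,70,7))
E
```

```text
(no output)
```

View pics/s_stand.png

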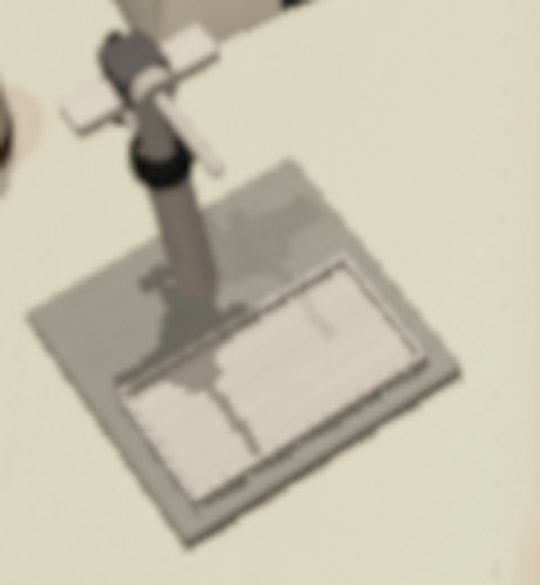

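View pics/s_rack.png

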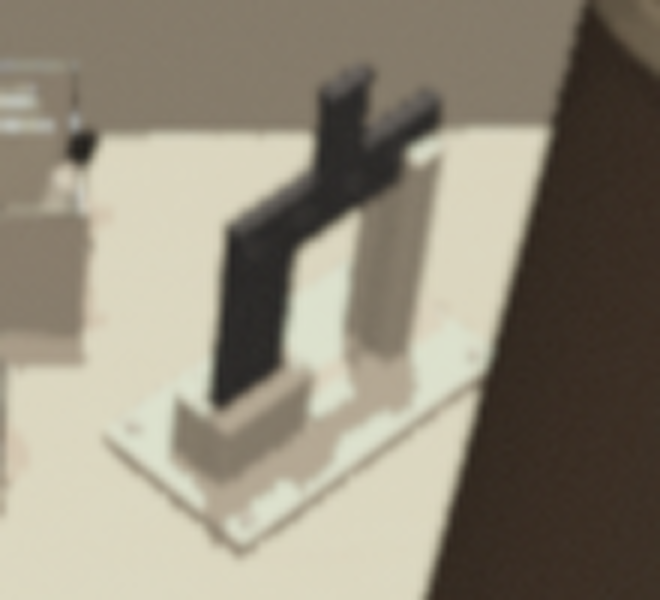

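View pics/t_stand.png

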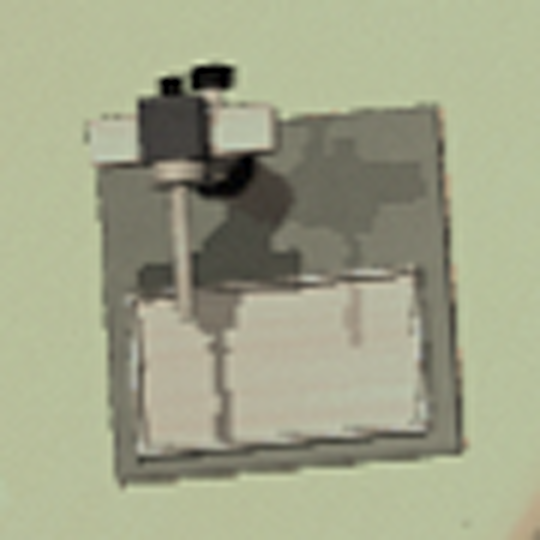

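View pics/t_rack.png

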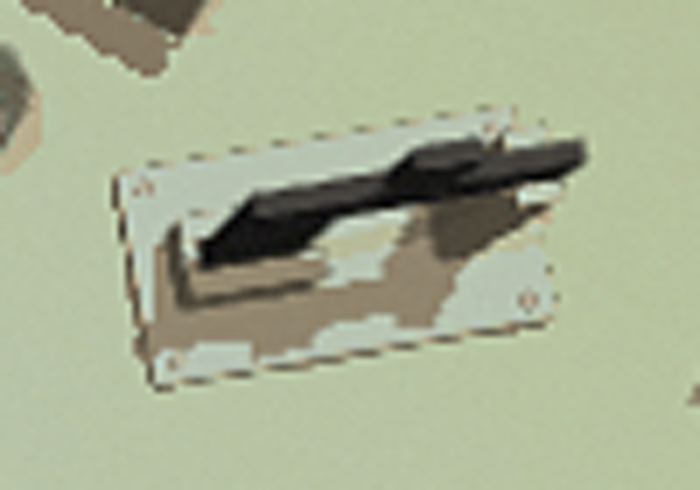

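The larger stand (scene px ~245,304) has its peg pointing toward the robot. The rack is at (411,197) with the leg on the left (+y) side. I'll fit the poses from corners read off the crops.

```bash
cat > h.py <<'E'
import numpy as np,cv2
from scipy.optimize import least_squares
from scipy.spatial.transform import Rotation as R
from station import env,cams
M={n:cams.camera_model(n) for n in("scene","top")}
def proj(n,X):
    m=M[n];r=cv2.Rodrigues(m["R"])[0]
    return cv2.projectPoints(np.atleast_2d(np.asarray(X,float)),r,m["t"],m["mtx"],m["dist"])[0][:,0]
def T(p,X):
    c,s=np.cos(p[2]),np.sin(p[2]);X=np.atleast_2d(X)
    return np.c_[p[0]+c*X[:,0]-s*X[:,1],p[1]+s*X[:,0]+c*X[:,1],X[:,2]]
def fit(obs,p0):
    f=lambda p:np.concatenate([(proj(n,T(p,[X]))[0]-u) for n,X,u in obs])
    r=least_squares(f,p0,loss="soft_l1");return r.x,r.fun.reshape(-1,2)
def tri(us,x0=(.5,0,.2)):
    r=least_squares(lambda X:np.concatenate([proj(n,X)[0]-u for n,u in us]),x0);return r.x,r.fun
def plane(n,u,z):
    m=M[n];q=cv2.undistortPoints(np.array([[u]],float),m["mtx"],m["dist"])[0,0]
    d=m["R"].T@np.r_[q,1];c=-m["R"].T@m["t"];return c+d*(z-c[2])/d[2]
E
python3 - <<'E'
from h import *
st=lambda x,y:(200+x/6-.4,205+y/6-.4); ss=lambda x,y:(190+x/4.5-.4,240+y/4.5-.4)
z=.01
obs=[("top",(.035,-.075,z),st(440,105)),("top",(-.115,-.075,z),st(463,450)),("top",(-.115,.075,z),st(122,485)),
("scene",(.035,.075,z),ss(28,318)),("scene",(.035,-.075,z),ss(292,160)),("scene",(-.115,-.075,z),ss(462,372)),("scene",(-.115,.075,z),ss(190,545))]
p,f=fit(obs,(.5,.1,0));print("stand",p,np.degrees(p[2]));print(f.round(1))
S=p
root,e=tri([("top",st(178,185)),("scene",ss(150,88))]);print("root",root,e)
tip,e=tri([("top",st(186,318)),("scene",ss(217,172))]);print("tip",tip,e)
c,s=np.cos(p[2]),np.sin(p[2])
for X in(root,tip):
    d=X-np.r_[p[:2],0];print("in stand",c*d[0]+s*d[1],-s*d[0]+c*d[1],d[2])
rt=lambda x,y:(385+x/7-.4,195+y/7-.4); rs=lambda x,y:(360+x/6-.4,140+y/6-.4)
z=.008
obs=[("top",(.04,.075,z),rt(115,177)),("top",(.04,-.075,z),rt(512,107)),("top",(-.04,-.075,z),rt(552,320)),("top",(-.04,.075,z),rt(155,385)),
("scene",(.04,.075,z),rs(105,437)),("scene",(-.04,.075,z),rs(242,550)),]
p,f=fit(obs,(.5,-.3,0));print("rack",p,np.degrees(p[2]));print(f.round(1))
print("grip",T(p,[0,0,.158]))
for n in("top","scene"):
    print(n,[ (proj(n,T(p,[0,y,zz+.008]))[0]).round(1) for y,zz in((11,170),(-11,170),(55,130),(-55,130)) for y,zz in((y/1e3,zz/1e3),)])
s=env.get_state();print(R.from_rotvec(s["tool_rot"]).as_matrix().round(3))
E
```

```text
stand [0.47721743 0.2646697  0.11480639] 6.577921348799075
[[-0.6  0.5]
 [ 0.3  1.1]
 [-1.1  0.9]
 [-1.  -0.9]
 [ 0.  -1.4]
 [ 1.1 -1.5]
 [-0.3  0.1]]
root [0.46100938 0.26426607 0.18294887] [-0.77645765 -0.5617366   0.80217502  0.16996518]
tip [0.41171645 0.25847832 0.17879986] [-0.09772991 -0.0709525   0.09972849  0.01942399]
in stand -0.016147590860551387 0.0014557286829403693 0.18294887308697147
in stand -0.06577904022487284 0.0013527953217817587 0.1787998606200511
rack [ 0.50732395 -0.21651254  0.18267741] 10.46664481291095
[[-0.4 -0.3]
 [-0.1  0.2]
 [ 0.6  0. ]
 [-0.2  0.6]
 [-0.6 -0.6]
 [ 0.4 -0. ]]
grip [[ 0.50732395 -0.21651254  0.158     ]]
top [array([443.7, 218.1]), array([453.5, 216.4]), array([420.7, 224.6]), array([467.8, 216.7])]
scene [array([414.2, 156. ]), array([421.1, 151.3]), array([398.5, 178.6]), array([432.6, 155.4])]
[[-0.935  0.     0.355]
 [-0.355  0.    -0.935]
 [-0.    -1.    -0.   ]]
```

Emit:
move_arm(
  linear=[
    [-0.88, 0, -0.315],
    [-0.88, 0, -0.315],
    [-0.88, 0, -0.315],
    [-0.88, 0, -0.315],
    [-0.88, 0, -0.315],
    [-0.88, 0, -0.315],
    [-0.88, 0, -0.315],
    [-0.88, 0, -0.315],
    [-0.88, 0, -0.315],
    [-0.88, 0, -0.315],
    [-0.88, 0, -0.315],
    [-0.88, 0, -0.315],
    [-0.88, 0, -0.315],
    [-0.88, 0, -0.315],
  ],
  angular=[
    [0, 0, 0],
    [0, 0, 0],
    [0, 0, 0],
    [0, 0, 0],
    [0, 0, 0],
    [0, 0, 0],
    [0, 0, 0],
    [0, 0, 0],
    [0, 0, 0],
    [0, 0, 0],
    [0, 0, 0],
    [0, 0, 0],
    [0, 0, 0],
    [0, 0, 0],
  ],
  grip=[1, 1, 1, 1, 1, 1, 1, 1, 1, 1, 1, 1, 1, 1],
  newtons=40,
)

```text
time: 1.87
eef_pos: [0.4953, -0.2291, 0.2426]
tool_rot: [-0.36, 2.026, -2.033]
wrist_force: [-0.5, -1.0, 0.1]
gripper_width: 0.0853
```

Emit:
move_arm(
  linear=[
    [0, 0, 0],
    [0, 0, 0],
    [0, 0, 0],
    [0, 0, 0],
    [0, 0, 0],
    [0, 0, 0],
    [0, 0, 0],
    [0, 0, 0],
    [0, 0, 0],
    [0, 0, 0],
    [0, 0, 0],
    [0, 0, 0],
    [0, 0, 0],
    [0, 0, 0],
    [0, 0, 0],
    [0, 0, 0],
  ],
  angular=[
    [0, -1, 0],
    [0, -1, 0],
    [0, -1, 0],
    [0, -1, 0],
    [0, -1, 0],
    [0, -1, 0],
    [0, -1, 0],
    [0, -1, 0],
    [0, -1, 0],
    [0, -1, 0],
    [0, -1, 0],
    [0, -1, 0],
    [0, -1, 0],
    [0, -1, 0],
    [0, -1, 0],
    [0, -1, 0],
  ],
  grip=[1, 1, 1, 1, 1, 1, 1, 1, 1, 1, 1, 1, 1, 1, 1, 1],
)

```text
time: 3.2
eef_pos: [0.5011, -0.2231, 0.2412]
tool_rot: [-1.32, 1.017, -1.02]
wrist_force: [0.2, -0.1, 0.0]
gripper_width: 0.0852
```

```bash
cat >> h.py <<'E'
def delta(target,yaw):
    s=env.get_state();A=R.from_rotvec(s["tool_rot"])
    c,q=np.cos(yaw),np.sin(yaw)
    # tool y down, z=(c,q,0), x = y cross z
    z=np.array([c,q,0]);y=np.array([0,0,-1.]);x=np.cross(y,z)
    B=R.from_matrix(np.c_[x,y,z])
    rv=(A.inv()*B).as_rotvec(degrees=True)/5
    print("pos",s["eef_pos"].round(4),"lin units",(A.inv().apply(np.array(target)-s["eef_pos"])/.03).round(3),"ang units",rv.round(3),"F",s["wrist_force"].round(2))
    zz=A.as_matrix()[:,2];print("yaw deg",np.degrees(np.arctan2(zz[1],zz[0])).round(2))
E
python3 - <<'E'
from h import *
delta((.5073,-.2165,.157),.1827)
E
```

```text
pos [ 0.5011 -0.2231  0.2412] lin units [-0.166  2.808  0.254] ang units [-0.012  0.839  0.022] F [ 0.21 -0.1   0.02]
yaw deg 14.66
```

Emit:
move_arm(
  linear=[
    [-0.08, 0, 0.13],
    [-0.08, 0, 0.13],
    [0, 0, 0],
  ],
  angular=[
    [0, 0.42, 0.01],
    [0, 0.42, 0.01],
    [0, 0, 0],
  ],
  grip=[0.6, 0.6, 0.6],
)

```text
time: 3.45
eef_pos: [0.5075, -0.2166, 0.2413]
tool_rot: [-1.29, 1.072, -1.073]
wrist_force: [-0.4, 0.7, 0.2]
gripper_width: 0.0682
```

```bash
python3 - <<'E'
from h import *
delta((.5073,-.2165,.157),.1827)
for n in("top","scene"):
    im=cams.snapshot(n);u=proj(n,(.507,-.2165,.16))[0].astype(int)
    cv2.imwrite(f"pics/{n}1.png",cv2.resize(im[u[1]-60:u[1]+50,u[0]-60:u[0]+60],None,fx=5,fy=5,interpolation=cv2.INTER_CUBIC))
E
```

```text
pos [ 0.5075 -0.2166  0.2413] lin units [-0.006  2.811 -0.01 ] ang units [-0.013  0.012  0.002] F [-0.39  0.67  0.19]
yaw deg 10.53
```

View pics/top1.png

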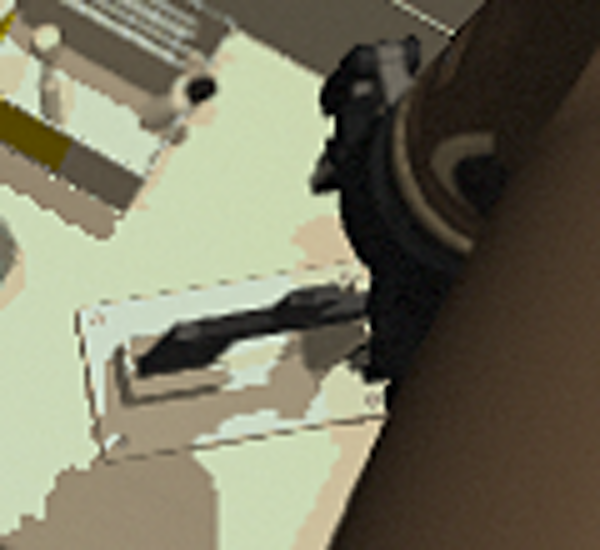

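View pics/scene1.png

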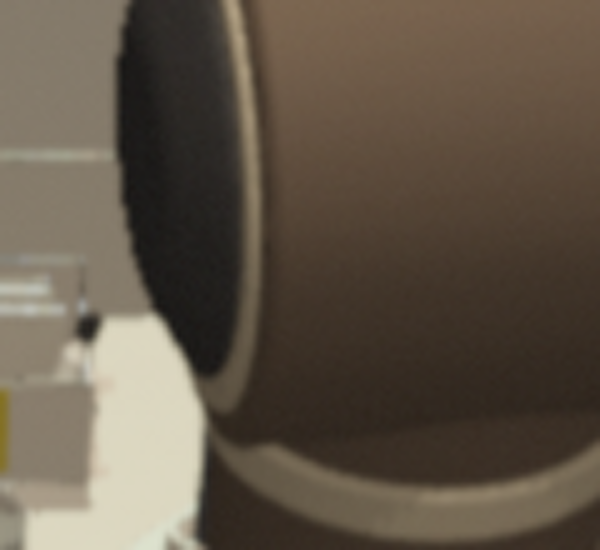

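The arm hides the scene view. The top view shows the jaws straddling the plate's line, with the parallax expected at that height. Descending now.

Emit:
move_arm(
  linear=[
    [0, 0.5, 0],
    [0, 0.5, 0],
    [0, 0.5, 0],
    [0, 0.5, 0],
    [0, 0.4, 0],
    [0, 0.4, 0],
    [0, 0, 0],
  ],
  angular=[
    [0, 0, 0],
    [0, 0, 0],
    [0, 0, 0],
    [0, 0, 0],
    [0, 0, 0],
    [0, 0, 0],
    [0, 0, 0],
  ],
  grip=[0.6, 0.6, 0.6, 0.6, 0.6, 0.6, 0.6],
)

```text
time: 4.13
eef_pos: [0.507, -0.2184, 0.1554]
tool_rot: [-1.293, 1.064, -1.071]
wrist_force: [-0.2, 0.6, -0.6]
gripper_width: 0.0679
```

```bash
python3 - <<'E'
from h import *
delta((.5073,-.2165,.157),.1827)
n="top"
im=cams.snapshot(n);u=proj(n,(.507,-.2165,.16))[0].astype(int)
cv2.imwrite(f"pics/{n}2.png",cv2.resize(im[u[1]-60:u[1]+50,u[0]-60:u[0]+60],None,fx=5,fy=5,interpolation=cv2.INTER_CUBIC))
E
```

```text
pos [ 0.507  -0.2184  0.1554] lin units [-0.059 -0.053  0.022] ang units [-0.038  0.091  0.035] F [-0.17  0.55 -0.63]
yaw deg 10.92
```

View pics/top2.png

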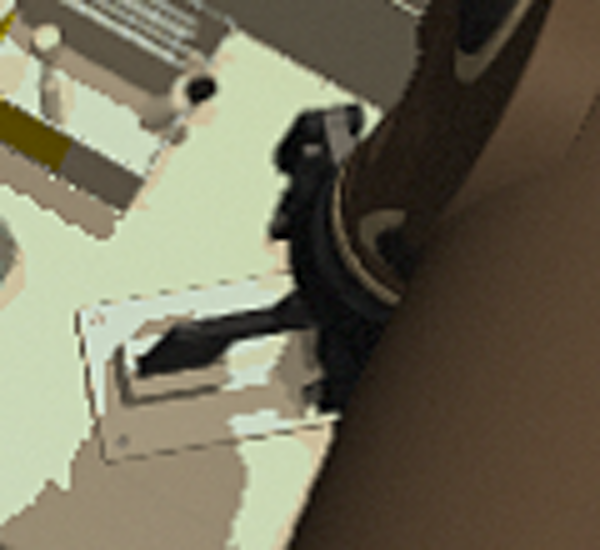

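The jaws are at the tab (~(325,295) in the crop) and force is near zero. I'll trim the small offset and tilt, then close.

Emit:
move_arm(
  linear=[
    [-0.06, -0.05, 0.02],
    [0, 0, 0],
    [0, 0, 0],
    [0, 0, 0],
    [0, 0, 0],
    [0, 0, 0],
    [0, 0, 0],
    [0, 0, 0],
    [0, 0, 0],
    [0, 0, 0],
  ],
  angular=[
    [-0.04, 0.09, 0.03],
    [0, 0, 0],
    [0, 0, 0],
    [0, 0, 0],
    [0, 0, 0],
    [0, 0, 0],
    [0, 0, 0],
    [0, 0, 0],
    [0, 0, 0],
    [0, 0, 0],
  ],
  grip=[0.6, -1, -1, -1, -1, -1, -1, -1, -1, -1],
  newtons=30,
)

```text
time: 5.02
eef_pos: [0.5092, -0.2175, 0.1628]
tool_rot: [-1.289, 1.068, -1.079]
wrist_force: [-0.3, -1.0, -1.1]
gripper_width: 0.0074
```

```bash
python3 - <<'E'
from h import *
delta((.5073,-.2165,.157),.1827)
E
```

```text
pos [ 0.5092 -0.2175  0.1628] lin units [-0.045  0.192 -0.056] ang units [-0.058  0.     0.051] F [-0.26 -0.96 -1.09]
yaw deg 10.47
```

Emit:
move_arm(
  linear=[
    [0, -0.3, 0],
    [0, -0.4, 0],
    [0, -0.4, 0],
    [0, -0.5, 0],
    [0, -0.5, 0],
    [0, -0.6, 0],
    [0, -0.6, 0],
    [0, 0, 0],
    [0, 0, 0],
  ],
  angular=[
    [0, 0, 0],
    [0, 0, 0],
    [0, 0, 0],
    [0, 0, 0],
    [0, 0, 0],
    [0, 0, 0],
    [0, 0, 0],
    [0, 0, 0],
    [0, 0, 0],
  ],
  grip=[-1, -1, -1, -1, -1, -1, -1, -1, -1],
  newtons=50,
)

```text
time: 5.77
eef_pos: [0.5074, -0.2162, 0.267]
tool_rot: [-1.289, 1.072, -1.075]
wrist_force: [-0.6, -1.2, -3.2]
gripper_width: 0.0069
```

```bash
python3 - <<'E'
from h import *
S=np.array([0.4772,0.2647,0.1148])
t=T(S,[-.12,0.0,.27])[0];print(t)
delta(t,S[2])
print(env.get_state()["joint_pos"].round(2),env.get_state()["wrist_torque"].round(3))
im=cams.snapshot("top");cv2.imwrite("pics/top3.png",im)
E
```

```text
[0.35798987 0.25095424 0.27      ]
pos [ 0.5074 -0.2162  0.267 ] lin units [-16.217  -0.116  -2.062] ang units [-0.024  0.782  0.009] F [-0.62 -1.23 -3.25]
yaw deg 10.49
[-0.4   0.18  0.07  1.47  0.    0.98] [-0.013 -0.009 -0.012]
```

View pics/top3.png

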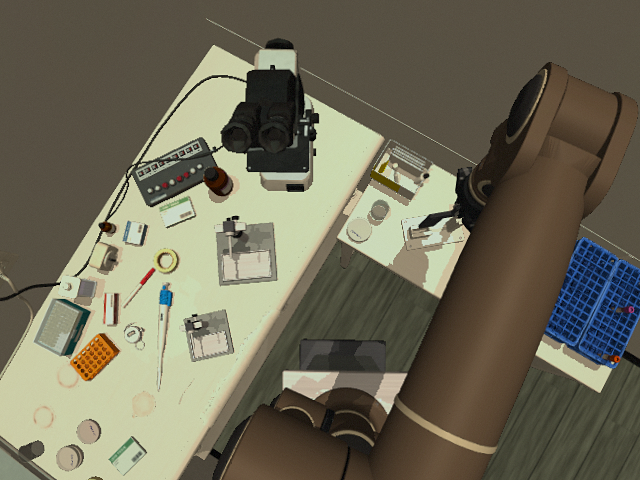

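Emit:
move_arm(
  linear=[
    [-0.4, 0, -0.1],
    [-0.8, 0, -0.1],
    [-0.9, 0, -0.1],
    [-0.9, 0, -0.1],
    [-0.9, 0, -0.1],
    [-0.9, 0, -0.1],
    [-0.9, 0, -0.1],
    [-0.9, 0, -0.1],
    [-0.9, 0, -0.1],
    [-0.9, 0, -0.1],
    [-0.9, 0, -0.1],
    [-0.9, 0, -0.1],
    [-0.9, 0, -0.1],
    [-0.9, 0, -0.1],
    [-0.9, 0, -0.1],
    [-0.7, 0, -0.1],
    [-0.4, 0, -0.1],
    [0, 0, 0],
  ],
  angular=[
    [0, 0.04, 0],
    [0, 0.04, 0],
    [0, 0.04, 0],
    [0, 0.04, 0],
    [0, 0.04, 0],
    [0, 0.04, 0],
    [0, 0.04, 0],
    [0, 0.04, 0],
    [0, 0.04, 0],
    [0, 0.04, 0],
    [0, 0.04, 0],
    [0, 0.04, 0],
    [0, 0.04, 0],
    [0, 0.04, 0],
    [0, 0.04, 0],
    [0, 0.04, 0],
    [0, 0.04, 0],
    [0, 0, 0],
  ],
  grip=[-1, -1, -1, -1, -1, -1, -1, -1, -1, -1, -1, -1, -1, -1, -1, -1, -1, -1],
)

```text
time: 7.32
eef_pos: [0.3688, 0.2125, 0.2453]
tool_rot: [-1.283, 1.147, -1.106]
wrist_force: [0.2, 0.2, -1.9]
gripper_width: 0.0071
```

```bash
python3 - <<'E'
from h import *
S=np.array([0.4772,0.2647,0.1148])
t=T(S,[-.12,-.0155,.27])[0];print(t)
delta(t,S[2])
print(env.get_state()["joint_pos"].round(2))
for n in("top","scene"):
    im=cams.snapshot(n);cv2.imwrite(f"pics/{n}4.png",im)
E
```

```text
[0.35976537 0.23555626 0.27      ]
pos [0.3688 0.2125 0.2453] lin units [-0.801 -0.813 -0.237] ang units [ 0.356  0.016 -0.051] F [ 0.18  0.16 -1.86]
yaw deg 6.66
[ 0.51 -0.04 -0.21  1.43  0.02  1.97]
```

View pics/top4.png

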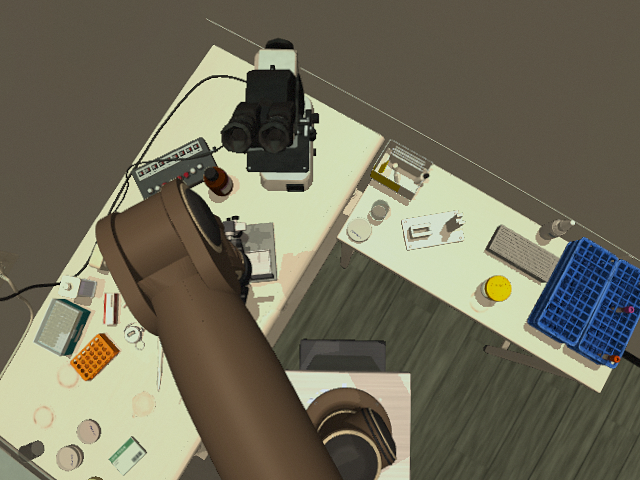

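View pics/scene4.png

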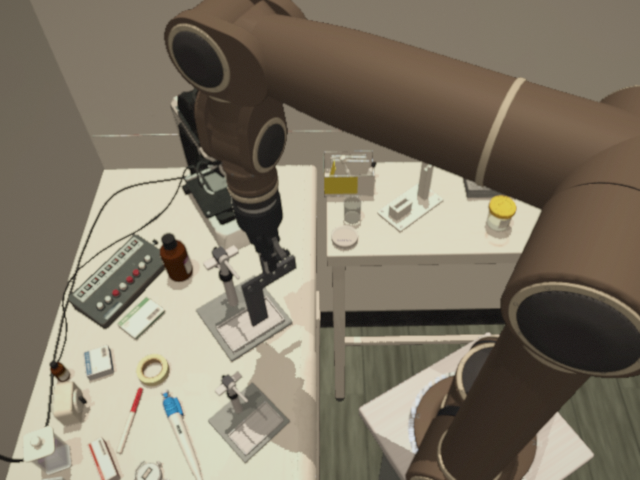

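Emit:
move_arm(
  linear=[
    [-0.26, 0, 0.1],
    [-0.26, 0, 0.1],
    [-0.26, 0, 0.06],
    [0, 0, 0],
  ],
  angular=[
    [0.12, 0, -0.02],
    [0.12, 0, -0.02],
    [0.11, 0.01, -0.02],
    [0, 0, 0],
  ],
  grip=[-1, -1, -1, -1],
)

```text
time: 7.75
eef_pos: [0.3754, 0.2346, 0.2443]
tool_rot: [-1.259, 1.125, -1.132]
wrist_force: [0.6, 0.1, -2.1]
gripper_width: 0.0073
```

```bash
cat >> h.py <<'E'
TZ=.1548 # plate z of the TCP
def plate_pt(P,s=None):
    # plate point (mm) -> world, by kinematics; plate axes: x=tool z, y=-tool x (or), z=-tool y
    s=s or env.get_state();A=R.from_rotvec(s["tool_rot"]).as_matrix();P=np.atleast_2d(P)/1000.
    L=np.c_[-P[:,1],TZ-P[:,2],P[:,0]]
    return s["eef_pos"]+L@A.T
E
python3 - <<'E'
from h import *
S=np.array([0.4772,0.2647,0.1148])
delta(T(S,[-.105,-.0155,.24])[0],S[2])
A=R.from_rotvec(env.get_state()["tool_rot"]).as_matrix();print(A.round(3))
n="scene";im=cams.snapshot(n);cv2.imwrite("pics/scene5.png",im)
P=np.array([[-4,y,116] for y in(-35,-9,17,43)]+[[-4,55,130],[-4,-55,130],[-4,55,0],[-4,19,0],[-4,19,96],[-4,-55,96],[-4,11,170],[-4,-11,170]])
u=proj(n,plate_pt(P));print(u.round(1).tolist())
x0,y0=205,225
c=cv2.resize(im[y0:y0+115,x0:x0+110],None,fx=5,fy=5,interpolation=cv2.INTER_CUBIC)
cv2.imwrite("pics/s5crop.png",c)
for q in u: cv2.circle(c,tuple(((q-(x0,y0)+.5)*5).astype(int).tolist()),3,(0,0,255),1)
cv2.imwrite("pics/s5mark.png",c)
E
```

```text
pos [0.3754 0.2346 0.2443] lin units [-0.09   0.142 -0.014] ang units [-0.023 -0.064  0.037] F [ 0.58  0.06 -2.09]
yaw deg 6.26
[[ 0.109  0.002  0.994]
 [-0.994 -0.003  0.109]
 [ 0.003 -1.     0.002]]
[[274.5, 269.6], [262.4, 276.9], [250.0, 284.3], [237.4, 291.9], [230.3, 291.0], [283.1, 259.6], [241.0, 328.2], [256.9, 318.2], [250.5, 291.1], [284.6, 270.4], [248.9, 264.9], [259.8, 258.5]]
```

View pics/s5mark.png

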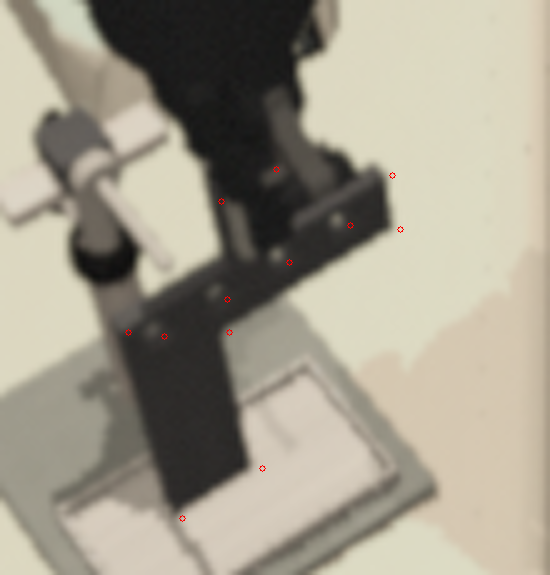

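View pics/s5crop.png

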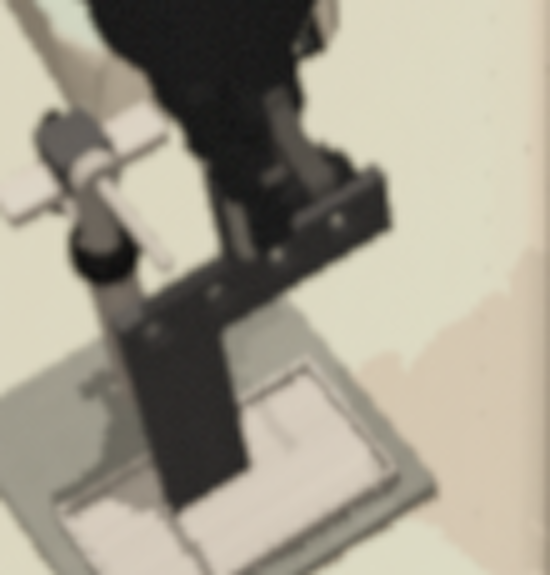

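The marks (kinematics) sit ~(2.4,1.2) px off the visible holes (third hole at crop (215,293)), so the plate's place in the grip isn't known to the millimetre. I'll probe the peg with the plate's inner corner. That gives the peg's place directly in the plate's frame: raise, reach over the peg, come down gently, then slide sideways.

Emit:
move_arm(
  linear=[
    [-0.1, -0.3, 0],
    [-0.1, -0.3, 0],
    [-0.1, -0.1, 0],
    [0, 0, 0.3],
    [0, 0, 0.4],
    [0, 0, 0.4],
    [0, 0, 0.4],
    [0, 0, 0.2],
    [0, 0, 0],
  ],
  angular=[
    [-0.02, -0.06, 0.03],
    [0, 0, 0],
    [0, 0, 0],
    [0, 0, 0],
    [0, 0, 0],
    [0, 0, 0],
    [0, 0, 0],
    [0, 0, 0],
    [0, 0, 0],
  ],
  grip=[-1, -1, -1, -1, -1, -1, -1, -1, -1],
)

```text
time: 8.55
eef_pos: [0.4319, 0.2498, 0.268]
tool_rot: [-1.26, 1.124, -1.126]
wrist_force: [-0.5, -0.3, -2.0]
gripper_width: 0.0072
```

```bash
cat >> h.py <<'E'
S=np.array([0.4772,0.2647,0.1148])
def where():
    s=env.get_state();c,q=np.cos(S[2]),np.sin(S[2]);d=s["eef_pos"]-np.r_[S[:2],0]
    B=np.array([[c,q,0],[-q,c,0],[0,0,1]])
    print("t",round(s["time"],2),"stand",(B@d*1000).round(2),"F",(B@s["wrist_force"]).round(2),"Tq",(B@s["wrist_torque"]).round(3))
def crop(n,c,name,k=5,w=110,h=110):
    im=cams.snapshot(n);x0,y0=int(c[0]-w/2),int(c[1]-h/2)
    cv2.imwrite(name,cv2.resize(im[y0:y0+h,x0:x0+w],None,fx=k,fy=k,interpolation=cv2.INTER_CUBIC));print(x0,y0)
E
python3 - <<'E'
from h import *
where();delta(T(S,[-.055,-.0035,.262])[0],S[2])
crop("scene",(245,280),"pics/s6.png")
E
```

```text
t 8.55 stand [-46.66  -9.58 268.03] F [-0.51 -0.22 -1.99] Tq [-0.004 -0.014 -0.005]
pos [0.4319 0.2498 0.268 ] lin units [-0.202  0.2   -0.279] ang units [-0.018 -0.015  0.01 ] F [-0.48 -0.28 -1.99]
yaw deg 6.5
190 225
```

View pics/s6.png

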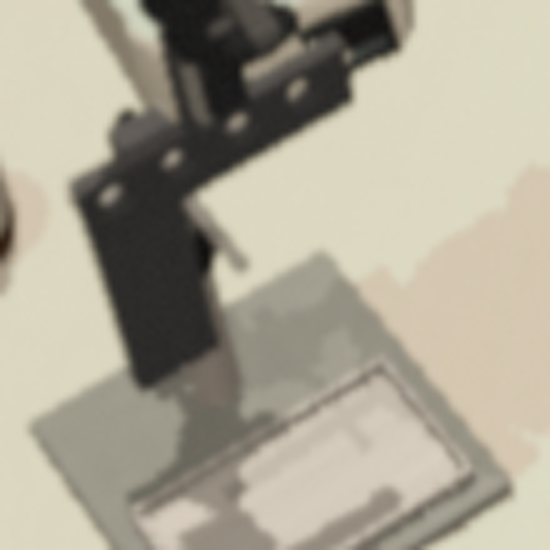

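The peg (crop ~(200,205)→(242,268)) now runs under the bar and comes out in front, just beside the leg's inner edge. I'll shift a little to +y and lower in small steps.

Emit:
move_arm(
  linear=[
    [-0.15, 0.2, -0.1],
    [0, 0.2, 0],
    [0, 0.1, 0],
    [0, 0, 0],
  ],
  angular=[
    [0, 0, 0],
    [0, 0, 0],
    [0, 0, 0],
    [0, 0, 0],
  ],
  grip=[-1, -1, -1, -1],
)

```text
time: 8.93
eef_pos: [0.4267, 0.2537, 0.2503]
tool_rot: [-1.263, 1.126, -1.126]
wrist_force: [-1.3, -0.6, -2.4]
gripper_width: 0.0073
```

```bash
python3 - <<'E'
from h import *
where();delta(T(S,[-.05,-.005,.24])[0],S[2])
crop("scene",(245,280),"pics/s7.png")
E
```

```text
t 8.93 stand [-51.43  -5.09 250.27] F [-1.37 -0.47 -2.41] Tq [0.003 0.066 0.048]
pos [0.4267 0.2537 0.2503] lin units [-0.004  0.342  0.048] ang units [ 0.02  -0.019  0.021] F [-1.31 -0.63 -2.41]
yaw deg 6.48
190 225
```

View pics/s7.png

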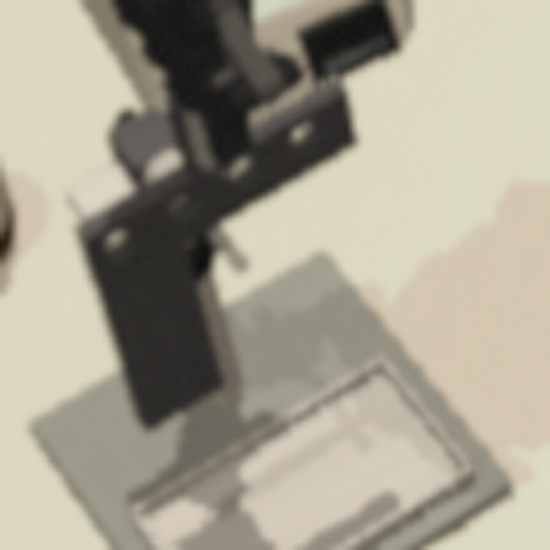

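Emit:
move_arm(
  linear=[
    [0, 0.05, 0],
    [0, 0.05, 0],
    [0, 0.04, 0],
    [0, 0, 0],
  ],
  angular=[
    [0, 0, 0],
    [0, 0, 0],
    [0, 0, 0],
    [0, 0, 0],
  ],
  grip=[-1, -1, -1, -1],
)

```text
time: 9.32
eef_pos: [0.4259, 0.2537, 0.2466]
tool_rot: [-1.263, 1.125, -1.126]
wrist_force: [0.3, -0.6, -2.0]
gripper_width: 0.0073
```

```bash
python3 - <<'E'
from h import *
where()
E
```

```text
t 9.32 stand [-52.22  -5.04 246.56] F [ 0.27 -0.62 -2.02] Tq [-0.033  0.046  0.031]
```

Emit:
move_arm(
  linear=[
    [0, 0.04, 0],
    [0, 0.04, 0],
    [0, 0, 0],
  ],
  angular=[
    [0, 0, 0],
    [0, 0, 0],
    [0, 0, 0],
  ],
  grip=[-1, -1, -1],
)

```text
time: 9.57
eef_pos: [0.426, 0.2538, 0.2444]
tool_rot: [-1.262, 1.124, -1.126]
wrist_force: [0.0, 0.7, -2.5]
gripper_width: 0.0072
```

```bash
python3 - <<'E'
from h import *
where()
E
```

```text
t 9.57 stand [-52.11  -5.   244.35] F [ 0.1   0.66 -2.51] Tq [-0.034  0.011 -0.034]
```

Emit:
move_arm(
  linear=[
    [0, 0.04, 0],
    [0, 0.03, 0],
    [0, 0, 0],
  ],
  angular=[
    [0, 0, 0],
    [0, 0, 0],
    [0, 0, 0],
  ],
  grip=[-1, -1, -1],
)

```text
time: 9.82
eef_pos: [0.4261, 0.2538, 0.2421]
tool_rot: [-1.261, 1.124, -1.126]
wrist_force: [-0.0, -0.4, -1.8]
gripper_width: 0.0072
```

Emit:
move_arm(
  linear=[
    [0, 0.04, 0],
    [0, 0.03, 0],
    [0, 0, 0],
  ],
  angular=[
    [0, 0, 0],
    [0, 0, 0],
    [0, 0, 0],
  ],
  grip=[-1, -1, -1],
)

```text
time: 10.07
eef_pos: [0.4262, 0.2538, 0.2398]
tool_rot: [-1.261, 1.124, -1.126]
wrist_force: [-0.1, 0.7, -1.9]
gripper_width: 0.0073
```

```bash
python3 - <<'E'
from h import *
where()
crop("scene",(245,280),"pics/s8.png")
E
```

```text
t 10.07 stand [-51.94  -5.01 239.78] F [-0.05  0.7  -1.95] Tq [ 0.034 -0.008  0.037]
190 225
```

View pics/s8.png

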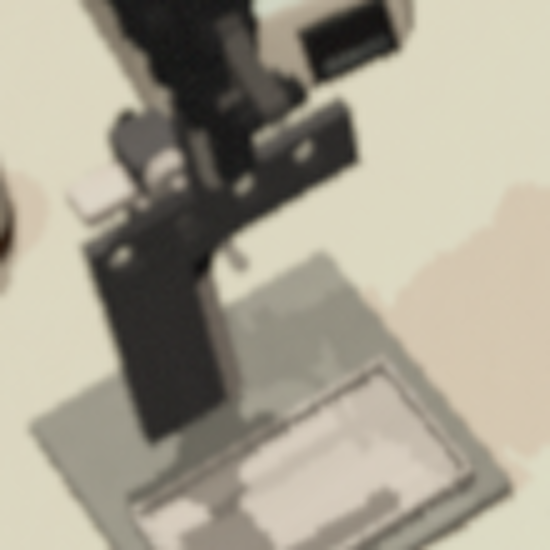

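No contact yet; the peg stub (crop (235,255)) is still just below the bar's edge. Continuing down.

Emit:
move_arm(
  linear=[
    [0, 0.04, 0],
    [0, 0.03, 0],
    [0, 0, 0],
  ],
  angular=[
    [0, 0, 0],
    [0, 0, 0],
    [0, 0, 0],
  ],
  grip=[-1, -1, -1],
)

```text
time: 10.37
eef_pos: [0.4262, 0.2538, 0.2376]
tool_rot: [-1.261, 1.124, -1.126]
wrist_force: [0.5, 0.2, -2.4]
gripper_width: 0.007
```

Emit:
move_arm(
  linear=[
    [0, 0.03, 0],
    [0, 0.03, 0],
    [0, 0, 0],
  ],
  angular=[
    [0, 0, 0],
    [0, 0, 0],
    [0, 0, 0],
  ],
  grip=[-1, -1, -1],
)

```text
time: 10.62
eef_pos: [0.4262, 0.2538, 0.2356]
tool_rot: [-1.261, 1.124, -1.126]
wrist_force: [-0.5, 0.4, -1.3]
gripper_width: 0.007
```

Emit:
move_arm(
  linear=[
    [0, 0.03, 0],
    [0, 0.03, 0],
    [0, 0, 0],
  ],
  angular=[
    [0, 0, 0],
    [0, 0, 0],
    [0, 0, 0],
  ],
  grip=[-1, -1, -1],
)

```text
time: 10.87
eef_pos: [0.4263, 0.2539, 0.2355]
tool_rot: [-1.259, 1.123, -1.126]
wrist_force: [-0.6, -0.5, -1.7]
gripper_width: 0.0073
```

Emit:
move_arm(
  linear=[
    [0, 0.05, 0],
  ],
  angular=[
    [0, 0, 0],
  ],
  grip=[-1],
)

```text
time: 10.95
eef_pos: [0.4265, 0.2539, 0.2349]
tool_rot: [-1.258, 1.123, -1.126]
wrist_force: [-2.8, -1.8, 10.6]
gripper_width: 0.0074
```

```bash
python3 - <<'E'
from h import *
where();delta(T(S,[-.05,-.005,.235])[0],S[2])
crop("scene",(245,280),"pics/s9.png")
where()
E
```

```text
t 10.95 stand [-51.64  -4.87 234.85] F [-2.96 -1.47 10.61] Tq [-0.322  0.68   0.014]
pos [0.4265 0.2539 0.2349] lin units [ 0.004 -0.005  0.055] ang units [-0.04  -0.011 -0.007] F [-2.77 -1.8  10.61]
yaw deg 6.52
190 225
t 11.0 stand [-51.64  -4.9  234.89] F [-2.75 -1.37  7.48] Tq [-0.248  0.514  0.062]
```

View pics/s9.png

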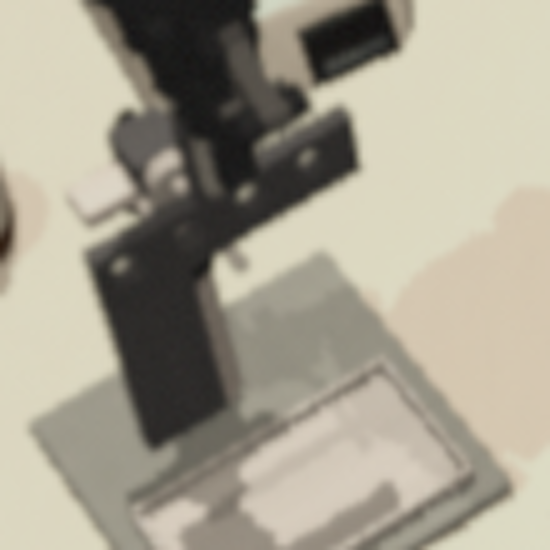

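Contact on the peg's top shows as Fz +12 N for ~1.3 mm of overtravel, starting at TCP z ≈ 0.2355. That is stiff, so side probing gets ≤1 mm steps. I'll back up 2 mm and slide toward -y until the leg's inner edge touches.

Emit:
move_arm(
  linear=[
    [0, -0.06, 0],
    [0, 0, 0],
    [0.06, 0, 0],
    [0.03, 0, 0],
  ],
  angular=[
    [-0.03, 0, 0],
    [0, 0, 0],
    [0, 0, 0],
    [0, 0, 0],
  ],
  grip=[-1, -1, -1, -1],
)

```text
time: 11.33
eef_pos: [0.4269, 0.2512, 0.2363]
tool_rot: [-1.26, 1.124, -1.125]
wrist_force: [-0.2, 0.1, -1.8]
gripper_width: 0.0073
```

```bash
python3 - <<'E'
from h import *
where();delta(T(S,[-.05,-.005,.2355])[0],S[2])
E
```

```text
t 11.33 stand [-51.55  -7.6  236.34] F [-0.21  0.1  -1.79] Tq [-0.026  0.026 -0.065]
pos [0.4269 0.2512 0.2363] lin units [-0.087  0.028  0.052] ang units [-0.012 -0.008 -0.008] F [-0.22  0.07 -1.79]
yaw deg 6.54
```

Emit:
move_arm(
  linear=[
    [0.03, -0.02, 0],
    [0.03, 0, 0],
    [0.03, 0, 0],
  ],
  angular=[
    [0, 0, 0],
    [0, 0, 0],
    [0, 0, 0],
  ],
  grip=[-1, -1, -1],
)

```text
time: 11.58
eef_pos: [0.427, 0.248, 0.236]
tool_rot: [-1.261, 1.125, -1.125]
wrist_force: [-0.8, 0.5, -2.9]
gripper_width: 0.0073
```

Emit:
move_arm(
  linear=[
    [0.03, 0, 0],
    [0.03, 0, 0],
  ],
  angular=[
    [0, 0, 0],
    [0, 0, 0],
  ],
  grip=[-1, -1],
)

```text
time: 11.75
eef_pos: [0.4272, 0.246, 0.2357]
tool_rot: [-1.262, 1.125, -1.125]
wrist_force: [-0.3, -0.8, -1.8]
gripper_width: 0.0072
```

Emit:
move_arm(
  linear=[
    [0.03, 0, 0],
    [0.03, 0, 0],
  ],
  angular=[
    [0, 0, 0],
    [0, 0, 0],
  ],
  grip=[-1, -1],
)

```text
time: 11.92
eef_pos: [0.4274, 0.2439, 0.2356]
tool_rot: [-1.262, 1.126, -1.125]
wrist_force: [-0.1, 0.9, -1.3]
gripper_width: 0.007
```

```bash
python3 - <<'E'
from h import *
where()
crop("scene",(245,280),"pics/s10.png")
E
```

```text
t 11.92 stand [-51.82 -14.92 235.62] F [-0.01  0.95 -1.33] Tq [-0.06   0.007  0.085]
190 225
```

View pics/s10.png

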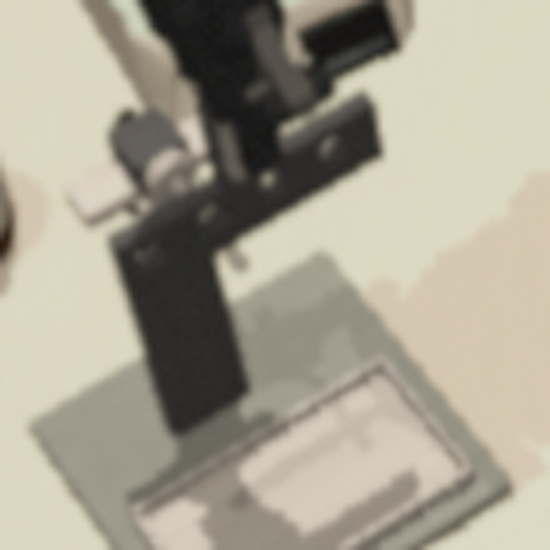

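Emit:
move_arm(
  linear=[
    [0.03, -0.03, 0],
    [0.03, -0.01, 0],
  ],
  angular=[
    [0, 0, 0],
    [0, 0, 0],
  ],
  grip=[-1, -1],
)

```text
time: 12.13
eef_pos: [0.4276, 0.2419, 0.2369]
tool_rot: [-1.262, 1.126, -1.125]
wrist_force: [-1.1, -0.4, -2.0]
gripper_width: 0.0073
```

Emit:
move_arm(
  linear=[
    [0.03, -0.01, 0],
    [0.03, -0.01, 0],
  ],
  angular=[
    [0, 0, 0],
    [0, 0, 0],
  ],
  grip=[-1, -1],
)

```text
time: 12.3
eef_pos: [0.4277, 0.2407, 0.2375]
tool_rot: [-1.261, 1.127, -1.123]
wrist_force: [0.2, 4.4, -4.2]
gripper_width: 0.0073
```

Emit:
move_arm(
  linear=[
    [0.03, -0.01, 0],
    [0.03, -0.01, 0],
  ],
  angular=[
    [0, 0, 0],
    [0, 0, 0],
  ],
  grip=[-1, -1],
)

```text
time: 12.47
eef_pos: [0.4278, 0.2403, 0.2379]
tool_rot: [-1.259, 1.128, -1.119]
wrist_force: [-0.3, 5.7, -5.8]
gripper_width: 0.0069
```

Side contact came at stand y ≈ -18.1 (Fy 4–6 N). The hole-C-on-peg pose is therefore TCP stand y ≈ -19.1, z ≈ 0.2125. Now release sideways, retreat along -x past the tip, then drop and align.

Emit:
move_arm(
  linear=[
    [-0.08, 0, 0],
    [0, 0, -0.3],
    [0, 0, -0.4],
    [0, 0, -0.4],
    [0, 0, -0.3],
    [0, 0, 0],
  ],
  angular=[
    [0, 0, 0],
    [0, 0, 0],
    [0, 0, 0],
    [0, 0, 0],
    [0, 0, 0],
    [0, 0, 0],
  ],
  grip=[-1, -1, -1, -1, -1, -1],
)

```text
time: 12.97
eef_pos: [0.3812, 0.2352, 0.238]
tool_rot: [-1.263, 1.127, -1.124]
wrist_force: [-0.5, 0.0, -2.4]
gripper_width: 0.0072
```

```bash
python3 - <<'E'
from h import *
where();delta(T(S,[-.092,-.0191,.2125])[0],S[2])
E
```

```text
t 12.97 stand [-98.74 -18.32 238.03] F [-0.52  0.11 -2.36] Tq [-0.08   0.006  0.019]
pos [0.3812 0.2352 0.238 ] lin units [0.026 0.85  0.227] ang units [ 0.028 -0.013 -0.001] F [-0.53  0.05 -2.36]
yaw deg 6.51
```

Emit:
move_arm(
  linear=[
    [0.01, 0.3, 0],
    [0.01, 0.3, 0],
    [0, 0.23, 0],
    [0, 0, 0],
  ],
  angular=[
    [0.03, -0.01, 0],
    [0, 0, 0],
    [0, 0, 0],
    [0, 0, 0],
  ],
  grip=[-1, -1, -1, -1],
)

```text
time: 13.3
eef_pos: [0.3804, 0.2344, 0.2114]
tool_rot: [-1.259, 1.121, -1.125]
wrist_force: [-0.5, -0.6, -2.0]
gripper_width: 0.007
```

```bash
python3 - <<'E'
from h import *
where();delta(T(S,[-.092,-.0191,.2125])[0],S[2])
crop("scene",(245,280),"pics/s11.png")
E
```

```text
t 13.3 stand [-99.6  -19.03 211.43] F [-0.54 -0.51 -2.01] Tq [-0.042  0.075  0.018]
pos [0.3804 0.2344 0.2114] lin units [ 0.003 -0.035  0.253] ang units [-0.039  0.012 -0.006] F [-0.48 -0.57 -2.01]
yaw deg 6.64
190 225
```

View pics/s11.png

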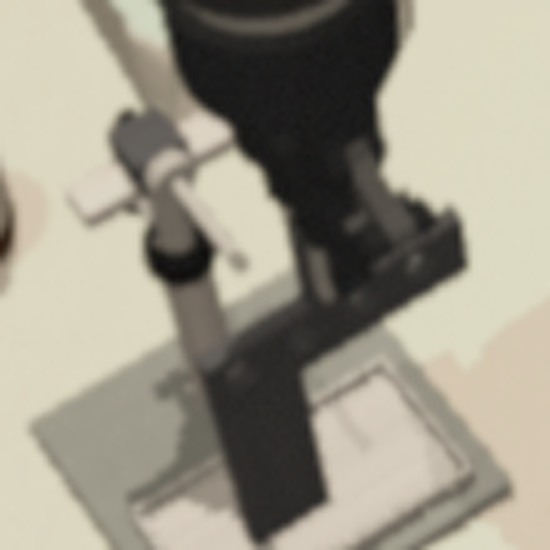

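The peg (crop (170,170)→(240,265)) extended forward meets the plate near (288,330), and the third hole sits at ≈(296,335). That agrees with the touch result. Moving in.

Emit:
move_arm(
  linear=[
    [0, -0.04, 0.15],
    [0, 0, 0.2],
    [0, 0, 0.2],
    [0, 0, 0.1],
  ],
  angular=[
    [-0.04, 0.01, 0],
    [0, 0, 0],
    [0, 0, 0],
    [0, 0, 0],
  ],
  grip=[-1, -1, -1, -1],
)

```text
time: 13.68
eef_pos: [0.4022, 0.2369, 0.2131]
tool_rot: [-1.261, 1.125, -1.124]
wrist_force: [0.5, 0.1, -2.0]
gripper_width: 0.0073
```

```bash
python3 - <<'E'
from h import *
where();delta(T(S,[-.072,-.0191,.2125])[0],S[2])
E
```

```text
t 13.68 stand [-77.65 -19.01 213.09] F [ 0.5   0.   -1.96] Tq [ 0.004 -0.037 -0.01 ]
pos [0.4022 0.2369 0.2131] lin units [0.003 0.02  0.188] ang units [ 0.004 -0.002 -0.003] F [ 0.5   0.06 -1.96]
yaw deg 6.57
```

Emit:
move_arm(
  linear=[
    [0, 0.02, 0.05],
    [0, 0, 0.05],
    [0, 0, 0.05],
  ],
  angular=[
    [0, 0, 0],
    [0, 0, 0],
    [0, 0, 0],
  ],
  grip=[-1, -1, -1],
)

```text
time: 13.93
eef_pos: [0.4088, 0.2378, 0.2124]
tool_rot: [-1.261, 1.126, -1.125]
wrist_force: [0.2, 0.1, -1.7]
gripper_width: 0.0073
```

Emit:
move_arm(
  linear=[
    [0, 0, 0.05],
    [0, 0, 0.05],
    [0, 0, 0.05],
  ],
  angular=[
    [0, 0, 0],
    [0, 0, 0],
    [0, 0, 0],
  ],
  grip=[-1, -1, -1],
)

```text
time: 14.18
eef_pos: [0.4137, 0.2383, 0.2124]
tool_rot: [-1.261, 1.126, -1.125]
wrist_force: [-0.1, 0.6, -1.7]
gripper_width: 0.0071
```

Emit:
move_arm(
  linear=[
    [0, 0, 0.05],
    [0, 0, 0.05],
    [0, 0, 0.05],
  ],
  angular=[
    [0, 0, 0],
    [0, 0, 0],
    [0, 0, 0],
  ],
  grip=[-1, -1, -1],
)

```text
time: 14.43
eef_pos: [0.4185, 0.2388, 0.2126]
tool_rot: [-1.261, 1.125, -1.125]
wrist_force: [-0.8, -1.4, -1.7]
gripper_width: 0.007
```

```bash
python3 - <<'E'
from h import *
where();delta(T(S,[-.055,-.0191,.2125])[0],S[2])
crop("scene",(245,280),"pics/s12.png")
E
```

```text
t 14.43 stand [-61.33 -18.98 212.58] F [-0.96 -1.28 -1.71] Tq [-0.037 -0.052  0.027]
pos [0.4185 0.2388 0.2126] lin units [0.004 0.002 0.211] ang units [ 0.003 -0.012 -0.005] F [-0.8  -1.38 -1.71]
yaw deg 6.52
190 225
```

View pics/s12.png

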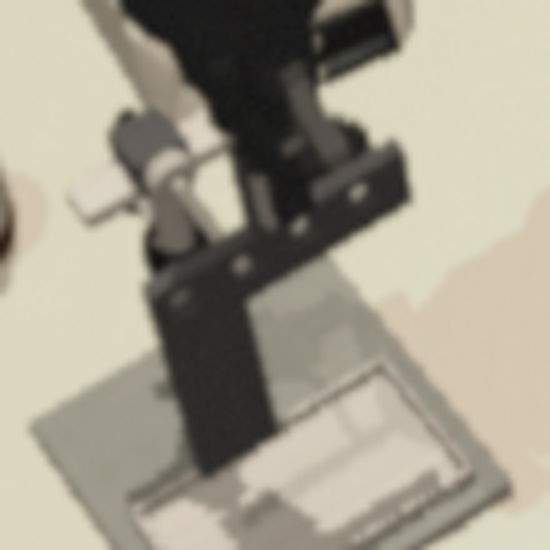

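The peg's tip (crop ~(241,265)) shows in the third hole, with no force. Sliding on.

Emit:
move_arm(
  linear=[
    [0, 0, 0.06],
    [0, 0, 0.06],
    [0, 0, 0.06],
    [0, 0, 0.06],
  ],
  angular=[
    [0, 0, 0],
    [0, 0, 0],
    [0, 0, 0],
    [0, 0, 0],
  ],
  grip=[-1, -1, -1, -1],
)

```text
time: 14.82
eef_pos: [0.4263, 0.2398, 0.2127]
tool_rot: [-1.261, 1.125, -1.125]
wrist_force: [0.7, 0.0, -2.3]
gripper_width: 0.0073
```

Emit:
move_arm(
  linear=[
    [0, 0, 0.06],
    [0, 0, 0.06],
    [0, 0, 0.06],
    [0, 0, 0.06],
  ],
  angular=[
    [0, 0, 0],
    [0, 0, 0],
    [0, 0, 0],
    [0, 0, 0],
  ],
  grip=[-1, -1, -1, -1],
)

```text
time: 15.15
eef_pos: [0.4343, 0.2407, 0.2126]
tool_rot: [-1.261, 1.125, -1.125]
wrist_force: [-0.3, 0.4, -2.8]
gripper_width: 0.0072
```

Emit:
move_arm(
  linear=[
    [0, 0, 0.06],
    [0, 0, 0.06],
    [0, 0, 0.06],
  ],
  angular=[
    [0, 0, 0],
    [0, 0, 0],
    [0, 0, 0],
  ],
  grip=[-1, -1, -1],
)

```text
time: 15.4
eef_pos: [0.4403, 0.2413, 0.2125]
tool_rot: [-1.261, 1.125, -1.125]
wrist_force: [0.4, 0.3, -2.7]
gripper_width: 0.0072
```

```bash
python3 - <<'E'
from h import *
where();delta(T(S,[-.024,-.0191,.2125])[0],S[2])
crop("scene",(245,280),"pics/s13.png")
E
```

```text
t 15.4 stand [-39.37 -18.98 212.53] F [ 0.42  0.23 -2.67] Tq [-0.007 -0.018  0.024]
pos [0.4403 0.2413 0.2125] lin units [0.004 0.001 0.512] ang units [ 0.002 -0.011 -0.004] F [ 0.39  0.27 -2.67]
yaw deg 6.52
190 225
```

View pics/s13.png

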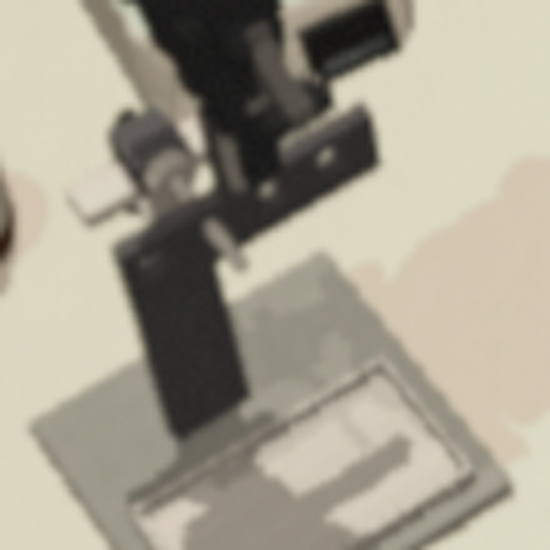

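The plate is threaded: the peg passes through the third hole and its stub shows in front, (215,225)→(240,265). On toward the shoulder in finer steps.

Emit:
move_arm(
  linear=[
    [0, 0, 0.05],
    [0, 0, 0.05],
    [0, 0, 0.05],
    [0, 0, 0.05],
  ],
  angular=[
    [0, 0, 0],
    [0, 0, 0],
    [0, 0, 0],
    [0, 0, 0],
  ],
  grip=[-1, -1, -1, -1],
)

```text
time: 15.78
eef_pos: [0.447, 0.2421, 0.2125]
tool_rot: [-1.261, 1.125, -1.125]
wrist_force: [0.8, 0.7, -2.9]
gripper_width: 0.0071
```

Emit:
move_arm(
  linear=[
    [0, 0, 0.03],
    [0, 0, 0.03],
    [0, 0, 0.03],
  ],
  angular=[
    [0, 0, 0],
    [0, 0, 0],
    [0, 0, 0],
  ],
  grip=[-1, -1, -1],
)

```text
time: 16.03
eef_pos: [0.4501, 0.2425, 0.2124]
tool_rot: [-1.261, 1.125, -1.125]
wrist_force: [-0.3, 0.9, -1.9]
gripper_width: 0.0072
```

Emit:
move_arm(
  linear=[
    [0, 0, 0.03],
    [0, 0, 0.03],
    [0, 0, 0.03],
  ],
  angular=[
    [0, 0, 0],
    [0, 0, 0],
    [0, 0, 0],
  ],
  grip=[-1, -1, -1],
)

```text
time: 16.28
eef_pos: [0.453, 0.2428, 0.2125]
tool_rot: [-1.261, 1.125, -1.125]
wrist_force: [-0.4, -0.2, -1.6]
gripper_width: 0.007
```

```bash
python3 - <<'E'
from h import *
where()
E
```

```text
t 16.28 stand [-26.52 -18.98 212.46] F [-0.37 -0.13 -1.58] Tq [-0.046  0.004 -0.012]
```

Emit:
move_arm(
  linear=[
    [0, 0, 0.03],
    [0, 0, 0.03],
  ],
  angular=[
    [0, 0, 0],
    [0, 0, 0],
  ],
  grip=[-1, -1],
)

```text
time: 16.45
eef_pos: [0.455, 0.243, 0.2125]
tool_rot: [-1.261, 1.125, -1.125]
wrist_force: [-0.1, -0.0, -2.4]
gripper_width: 0.0074
```

Emit:
move_arm(
  linear=[
    [0, 0, 0.03],
    [0, 0, 0.02],
  ],
  angular=[
    [0, 0, 0],
    [0, 0, 0],
  ],
  grip=[-1, -1],
)

```text
time: 16.62
eef_pos: [0.4567, 0.2433, 0.2125]
tool_rot: [-1.261, 1.125, -1.125]
wrist_force: [0.5, -0.5, -3.4]
gripper_width: 0.0072
```

```bash
python3 - <<'E'
from h import *
where()
crop("scene",(240,270),"pics/s14.png",k=8,w=70,h=70)
E
```

```text
t 16.62 stand [-22.84 -18.96 212.47] F [ 0.43 -0.52 -3.36] Tq [ 0.007  0.044 -0.018]
205 235
```

View pics/s14.png

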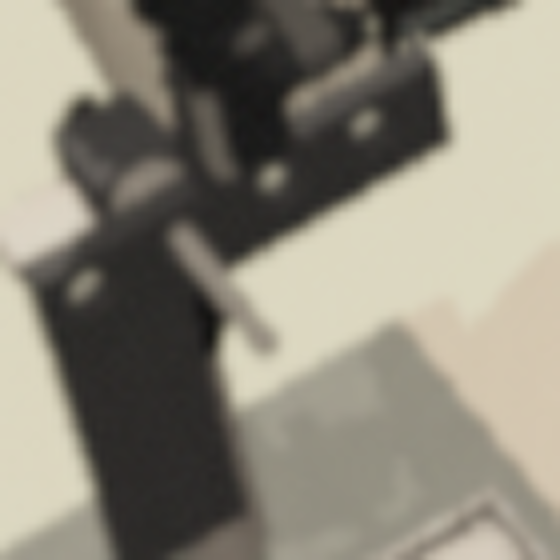

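The shoulder shows just behind the bar at (150,185); no contact yet.

Emit:
move_arm(
  linear=[
    [0, 0, 0.025],
    [0, 0, 0.025],
  ],
  angular=[
    [0, 0, 0],
    [0, 0, 0],
  ],
  grip=[-1, -1],
)

```text
time: 16.83
eef_pos: [0.4583, 0.2434, 0.2125]
tool_rot: [-1.261, 1.125, -1.125]
wrist_force: [0.1, 0.6, -1.7]
gripper_width: 0.0072
```

Emit:
move_arm(
  linear=[
    [0, 0, 0.025],
    [0, 0, 0.025],
  ],
  angular=[
    [0, 0, 0],
    [0, 0, 0],
  ],
  grip=[-1, -1],
)

```text
time: 17.0
eef_pos: [0.4598, 0.2436, 0.2125]
tool_rot: [-1.261, 1.125, -1.124]
wrist_force: [-2.7, -0.6, -0.1]
gripper_width: 0.0069
```

Emit:
move_arm(
  linear=[
    [0, 0, 0.025],
    [0, 0, 0.025],
  ],
  angular=[
    [0, 0, 0],
    [0, 0, 0],
  ],
  grip=[-1, -1],
)

```text
time: 17.17
eef_pos: [0.46, 0.2436, 0.2124]
tool_rot: [-1.263, 1.127, -1.123]
wrist_force: [-3.5, -0.1, 0.6]
gripper_width: 0.0073
```

Contact at the shoulder (Fx ≈ -3.5 N) at stand x ≈ -19.6. Looking, then lowering.

```bash
python3 - <<'E'
from h import *
where();delta(T(S,[-.0200,-.0191,.2125])[0],S[2])
crop("scene",(240,270),"pics/s15.png",k=8,w=70,h=70)
im=cams.snapshot("top");cv2.imwrite("pics/t15.png",cv2.resize(im[190:300,180:300],None,fx=5,fy=5,interpolation=cv2.INTER_CUBIC))
E
```

```text
t 17.17 stand [-19.55 -19.03 212.42] F [-3.52  0.32  0.57] Tq [-0.006  0.968  0.074]
pos [0.46   0.2436 0.2124] lin units [ 0.002 -0.003 -0.015] ang units [ 0.039 -0.006 -0.007] F [-3.54 -0.08  0.57]
yaw deg 6.55
205 235
```

View pics/s15.png

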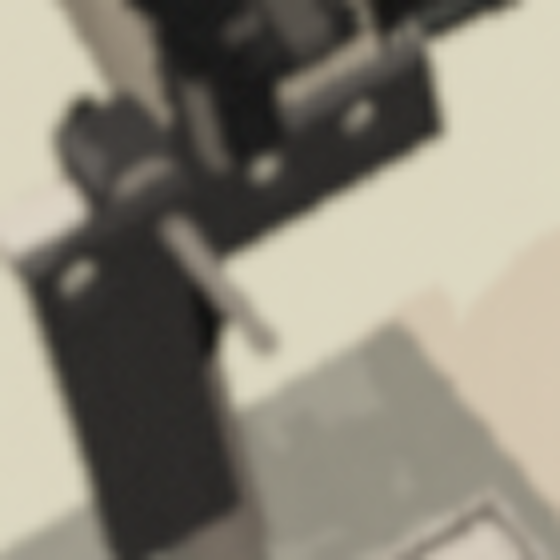

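View pics/t15.png

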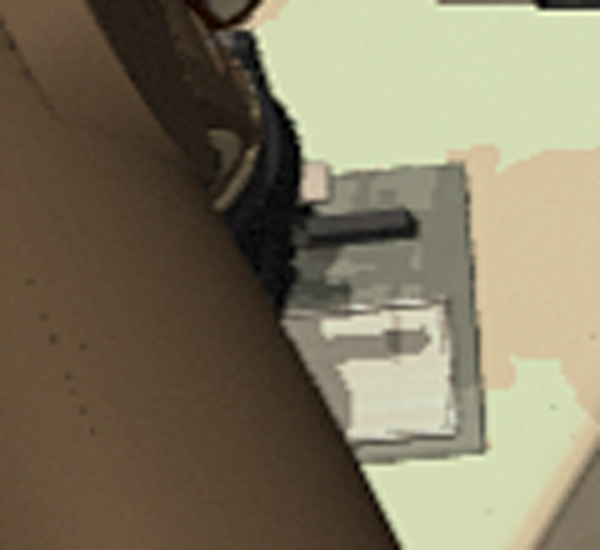

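The bar is flush against the shoulder ring. Back off half a millimetre, level up, and lower in sub-millimetre steps until the peg takes the weight.

Emit:
move_arm(
  linear=[
    [0, 0, -0.025],
    [0, 0.025, 0],
    [0, 0.025, 0],
  ],
  angular=[
    [0.03, 0, 0],
    [0, 0, 0],
    [0, 0, 0],
  ],
  grip=[-1, -1, -1],
)

```text
time: 17.52
eef_pos: [0.4598, 0.2436, 0.211]
tool_rot: [-1.26, 1.124, -1.125]
wrist_force: [-2.7, -1.1, 0.3]
gripper_width: 0.0072
```

```bash
python3 - <<'E'
from h import *
where();delta(T(S,[-.0200,-.0191,.209])[0],S[2])
E
```

```text
t 17.52 stand [-19.74 -18.95 210.97] F [-2.83 -0.82  0.32] Tq [-0.086  0.62   0.065]
pos [0.4598 0.2436 0.211 ] lin units [ 0.005  0.066 -0.009] ang units [-0.012 -0.008 -0.006] F [-2.71 -1.14  0.32]
yaw deg 6.54
```

Emit:
move_arm(
  linear=[
    [0, 0.025, 0],
    [0, 0.025, 0],
  ],
  angular=[
    [0, 0, 0],
    [0, 0, 0],
  ],
  grip=[-1, -1],
)

```text
time: 17.68
eef_pos: [0.4597, 0.2436, 0.2094]
tool_rot: [-1.26, 1.124, -1.125]
wrist_force: [-1.2, 0.6, -0.8]
gripper_width: 0.0074
```

```bash
python3 - <<'E'
from h import *
where();delta(T(S,[-.0200,-.0191,.209])[0],S[2])
E
```

```text
t 17.68 stand [-19.76 -18.94 209.38] F [-1.14  0.73 -0.83] Tq [-0.082  0.455  0.04 ]
pos [0.4597 0.2436 0.2094] lin units [ 0.005  0.013 -0.008] ang units [-0.015 -0.007 -0.007] F [-1.21  0.6  -0.83]
yaw deg 6.54
```

Emit:
move_arm(
  linear=[
    [0, 0.015, -0.02],
    [0, 0.02, 0],
  ],
  angular=[
    [0, 0, 0],
    [0, 0, 0],
  ],
  grip=[-1, -1],
)

```text
time: 17.85
eef_pos: [0.4597, 0.2436, 0.2086]
tool_rot: [-1.258, 1.123, -1.126]
wrist_force: [-4.1, -0.6, 6.3]
gripper_width: 0.0073
```

```bash
python3 - <<'E'
from h import *
where()
E
```

```text
t 17.85 stand [-19.77 -18.93 208.63] F [-4.14 -0.16  6.32] Tq [-0.164  0.891  0.057]
```

Emit:
move_arm(
  linear=[
    [0, 0.02, 0],
    [0, 0.02, 0],
  ],
  angular=[
    [0, 0, 0],
    [0, 0, 0],
  ],
  grip=[-1, -1],
)

```text
time: 18.02
eef_pos: [0.4597, 0.2436, 0.2086]
tool_rot: [-1.257, 1.123, -1.126]
wrist_force: [-3.0, -1.1, 4.9]
gripper_width: 0.0072
```

```bash
python3 - <<'E'
from h import *
where()
E
```

```text
t 18.02 stand [-19.81 -18.98 208.63] F [-3.11 -0.72  4.91] Tq [-0.136  0.851  0.036]
```

The vertical contact is at 0.2087, where the touch result predicted (0.209). The peg carries the plate, so I release a little at a time.

Emit:
move_arm(
  linear=[
    [0, 0, 0],
    [0, 0, 0],
    [0, 0, 0],
    [0, 0, 0],
    [0, 0, 0],
    [0, 0, 0],
  ],
  angular=[
    [0, 0, 0],
    [0, 0, 0],
    [0, 0, 0],
    [0, 0, 0],
    [0, 0, 0],
    [0, 0, 0],
  ],
  grip=[-0.6, -0.6, -0.5, -0.5, -0.5, -0.5],
  newtons=20,
)

```text
time: 18.52
eef_pos: [0.4617, 0.2442, 0.2086]
tool_rot: [-1.253, 1.121, -1.127]
wrist_force: [0.3, -0.5, 0.7]
gripper_width: 0.0212
```

```bash
python3 - <<'E'
from h import *
where();print(env.get_state()["gripper_width"])
crop("scene",(240,280),"pics/s16.png",k=6,w=100,h=95)
E
```

```text
t 18.52 stand [-17.73 -18.61 208.57] F [ 0.26 -0.57  0.7 ] Tq [0.044 0.035 0.032]
0.02115322623653204
190 232
```

View pics/s16.png

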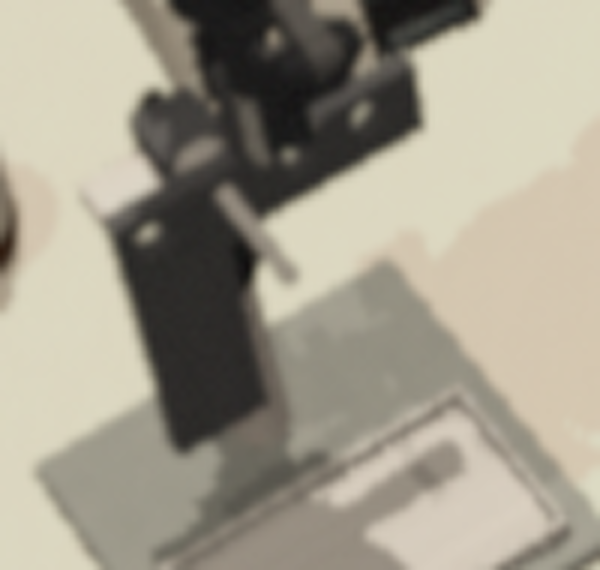

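The plate hangs level and the fingers are open around the tab. I'll centre the fingers and withdraw straight up.

Emit:
move_arm(
  linear=[
    [0, 0, -0.06],
    [0, -0.08, 0],
    [0, -0.15, 0],
    [0, -0.2, 0],
    [0, -0.25, 0],
    [0, -0.3, 0],
    [0, -0.4, 0],
    [0, -0.4, 0],
    [0, -0.4, 0],
    [0, 0, 0],
  ],
  angular=[
    [0, 0, 0],
    [0, 0, 0],
    [0, 0, 0],
    [0, 0, 0],
    [0, 0, 0],
    [0, 0, 0],
    [0, 0, 0],
    [0, 0, 0],
    [0, 0, 0],
    [0, 0, 0],
  ],
  grip=[-0.4, -0.4, -0.4, -0.4, -0.4, -0.4, -0.4, -0.4, -0.4, -0.4],
)

```text
time: 19.4
eef_pos: [0.4592, 0.2438, 0.2816]
tool_rot: [-1.252, 1.12, -1.128]
wrist_force: [-1.1, 0.0, 0.7]
gripper_width: 0.0252
```

Emit:
move_arm(
  linear=[
    [0, -0.5, 0],
    [0, 0, -0.6],
    [0, 0, -0.8],
    [0, 0, -0.8],
    [0, 0, -0.6],
    [0, 0, 0],
    [0, 0, 0],
  ],
  angular=[
    [0, 0, 0],
    [0, 0, 0],
    [0, 0, 0],
    [0, 0, 0],
    [0, 0, 0],
    [0, 0, 0],
    [0, 0, 0],
  ],
  grip=[-0.4, -0.4, -0.4, -0.4, -0.4, -0.4, -0.4],
)

```text
time: 19.98
eef_pos: [0.3743, 0.2343, 0.2979]
tool_rot: [-1.247, 1.119, -1.129]
wrist_force: [0.4, -0.1, -0.2]
gripper_width: 0.0256
```

```bash
python3 - <<'E'
from h import *
where()
crop("scene",(240,280),"pics/s17.png",k=6,w=100,h=95)
import time
im=cams.snapshot("top");cv2.imwrite("pics/t17.png",cv2.resize(im[190:300,180:300],None,fx=5,fy=5,interpolation=cv2.INTER_CUBIC))
cams.snapshot("scene")
E
```

```text
t 19.98 stand [-105.66  -18.4   297.89] F [ 0.36 -0.12 -0.17] Tq [ 0.021 -0.012 -0.03 ]
190 232
```

View pics/s17.png

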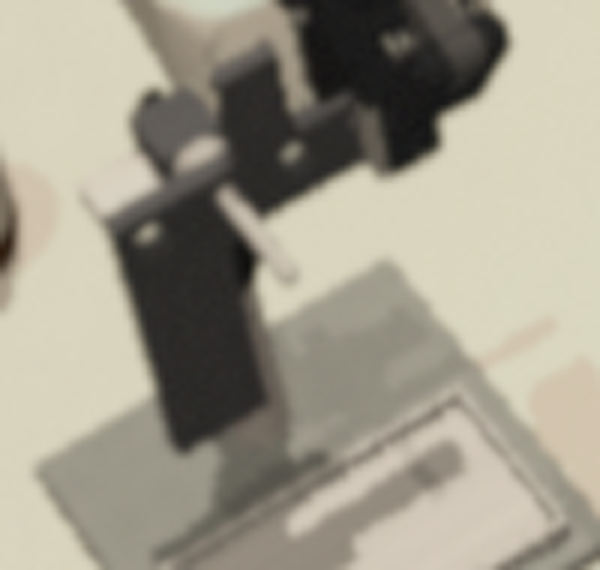

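View pics/t17.png

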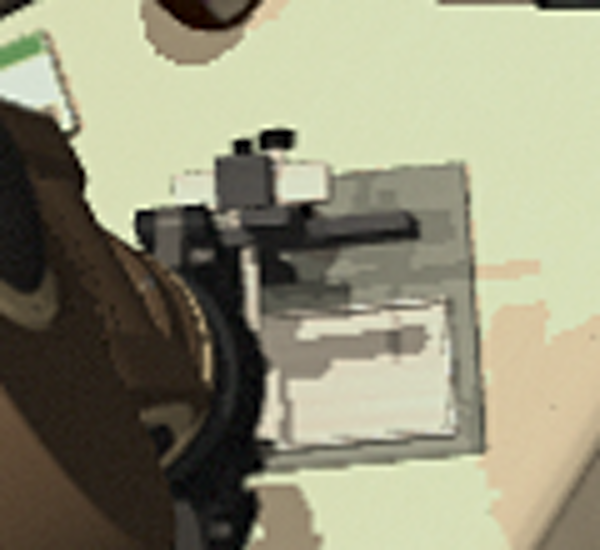

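The plate hangs level by the third hole against the shoulder, and the hand is clear (in the scene crop the peg runs out of the bar from (220,190) to (290,275)). I'll move the hand a bit farther off and check that nothing moves before handing in.

Emit:
move_arm(
  linear=[
    [0, -0.5, -0.5],
    [0, -0.5, -0.5],
    [0, 0, 0],
    [0, 0, 0],
    [0, 0, 0],
    [0, 0, 0],
    [0, 0, 0],
    [0, 0, 0],
    [0, 0, 0],
    [0, 0, 0],
  ],
  angular=[
    [0, 0, 0],
    [0, 0, 0],
    [0, 0, 0],
    [0, 0, 0],
    [0, 0, 0],
    [0, 0, 0],
    [0, 0, 0],
    [0, 0, 0],
    [0, 0, 0],
    [0, 0, 0],
  ],
  grip=[-0.4, -0.4, -0.4, -0.4, -0.4, -0.4, -0.4, -0.4, -0.4, -0.4],
)

```text
time: 20.97
eef_pos: [0.3507, 0.2317, 0.3223]
tool_rot: [-1.253, 1.125, -1.133]
wrist_force: [-0.9, -0.9, -0.3]
gripper_width: 0.0258
```

```bash
python3 - <<'E'
from h import *
where()
a=cams.snapshot("scene")
for _ in range(8): b=cams.snapshot("scene")
d=cv2.absdiff(a,b)[250:330,205:245];print("diff in plate region",d.max(),d.mean())
cv2.imwrite("pics/s18.png",cv2.resize(b[230:330,190:300],None,fx=7,fy=5.9,interpolation=cv2.INTER_CUBIC) if 0 else cv2.resize(b[232:327,190:290],None,fx=6,fy=6,interpolation=cv2.INTER_CUBIC))
for o in("beaker","stain","petri"):
    print(o,[(r['confidence'],[round(v) for v in r['box']]) for r in cams.spot_in("scene",o)][:2])
# fit of plate pose by leg corners: expected hang pose
E
```

```text
t 20.97 stand [-129.41  -18.26  322.29] F [-1.05 -0.81 -0.29] Tq [-0.029 -0.011 -0.01 ]
diff in plate region 5 0.5929166666666666
beaker [(0.93, [355, 209, 15, 30]), (0.37, [242, 303, 92, 119])]
stain [(0.59, [177, 257, 33, 48])]
petri [(0.83, [345, 236, 31, 18]), (0.68, [244, 304, 95, 117])]
```

View pics/s18.png

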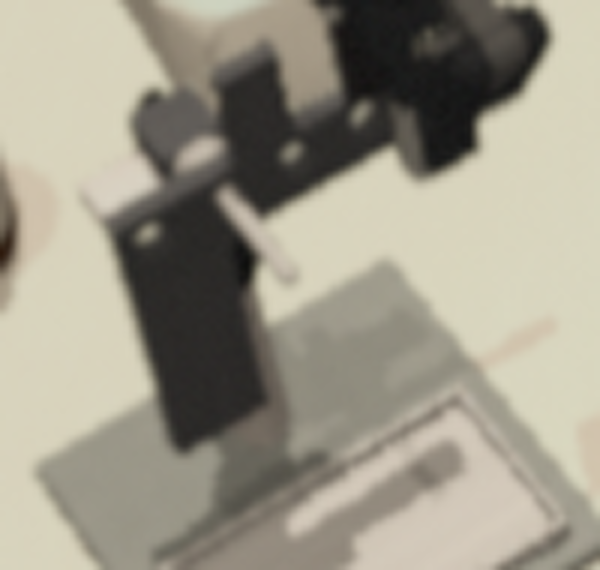

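The plate is still: the image difference is noise only. It is level and against the shoulder, and the loose things are where they were. Handing in.

```bash
python3 -c "
from station import env
print(env.job_done())"
```

```text
the job is handed in; nothing more can be done
None
```

The plate hangs level on the larger stand's peg by its third hole (hole_c). Its back face is against the shoulder and the gripper is clear of it. I handed the job in at about 21.6 s of the 58 s allowed. `env.job_done()` reports no verdict.

**What I did:**
- I gripped the plate by its tab, lifted it out of the rack and carried it to the stand.
- I found the peg by touch with the plate's square inner corner. The bar's underside met the peg's top, then the leg's inner edge met its side.
- I threaded hole_c with no noticeable force and slid the plate until it touched the shoulder at about 3.5 N. I then lowered it until the peg carried the weight, opened the gripper and withdrew.

**Last checks:**
- **At rest:** two pictures a fraction of a second apart differed only by noise, and the plate looks level.
- **Height:** the plate came to rest on the peg at 0.2087 m TCP height, against 0.209 m predicted from the touch.
- **Loose things:** the detector found the beaker, stain bottle and petri dish within about 3 px of where they started.
- **Forces:** the highest wrist reading was about 11 N, roughly 12.6 N net at the peg, during the first touch. The limit is 20 N.

**What disagreed:**
- The camera fit of the stand put the shoulder about 4 mm off along x from where the plate actually met it.
- The plate's place in the grip, as seen by the scene camera, was about 2.5 px off from the arm's own reading.
- I went by touch for the height and sideways position, and by contact for the shoulder.

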